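# Post a badge case into the storeroom deposit box

### The arm

A 6-joint arm with a two-finger parallel gripper is mounted at the origin on the work surface. World frame = base frame: x ahead of the robot, y to its left, z up, the work surface at z = 0. Lengths are in m, angles in rad, forces in N, time in s.
With the tool pointing down it reaches from about 0.25 to 0.725 m from the base axis. Payload 4 kg.
Tool frame: the origin (TCP) lies midway between the tips of the shut fingers; the grasp point (between the pads) lies 19 mm behind it; z points along the fingers, x is the direction in which the jaws open and shut, and the axes are right-handed (so a half turn about z gives the same grasp; the last joint's range is limited). The gripper opens to 85 mm and grips with 20 to 120 N. Pads are 22 mm wide; open, the fingers measure 114 mm over their backs; the gripper's body (76 mm by 85 mm) begins 54 mm behind the grasp point. The pads swing forward as they close: fully open they stand 13 mm farther back than shut.
Start: joints at [-1.238, 0.241, 0.005, 1.335, 0, 1.571], TCP at [0.163, -0.473, 0.231] pointing down, gripper open.
Joint ranges: [-2.72, 2.72], [-1.05, 1.87], [-1.09, 1.28], [-1.99, 2.15], [-1.42, 1.44], [-3.14, 3.14]. Speed limits (rad/s): [2.79, 2.79, 3.14, 3.14, 3.14, 3.14].

### API

Orientations are given as a unit quaternion [x, y, z, w].
In Python, from workcell import bot, vision, ticket gives the robot as it stands.
- The arm moves only by the tool play_rows, never from a script. Its argument "deltas" is one flat list of numbers, 5 for each row, row after row: the opening, from 0 (shut) to 1 (fully open), then the shift along the tool's x, y, z in units of 60 mm (1.0 is 60 mm), then the turn about the tool's z in degrees. A call has 1 to 12 rows; each row shifts and turns the pose as measured when the row begins, along the tool's axes as they then stand; what a row does not reach is not made up. A row lasts 1/8 s, in which the tool goes at most 62.5 mm and 10.7 degrees, less where a joint would pass 70% of its speed; a pose out of reach is approached as far as the arm can. A call is refused whole if a number of a shift passes 1 or a number of a turn 10.7, either way. A call with a gripper value outside its range is refused whole. The fingers move at their own pace and stop on an object; the grip force is fixed at half the most. Time passes only in rows, so rows that do not move let the fingers close. It gives the time, the measured TCP pose, the force and the opening at its end, in the units of the state.
- bot.get_obs(): the state, without advancing time (a new reading comes with each control period).
- vision.camera(name): name is "side" or "top"; returns a dict with "color" (480x640x3 uint8, blue, green, red), "intrinsics" (3x3 intrinsics, pixels), "k1" (the pictures are not rectified: a ray, as slopes to the right and down, at radius r is drawn at 1 + k1 r^2 times it, then the intrinsics apply), "rvec" (rotation vector, rad) and "tvec" (3), from world to camera coordinates, as OpenCV has them. Camera axes: x right, y down, z forward; pixel columns grow to the right and rows downward; lengths in m; the calibration is good to about 2 mm. A picture is of the moment at which its call begins. There is no depth.
- ticket.job_done(): hands the job in, once; it reports no verdict.
The state is a dict: "clock": time; "joint_pos": joint angles; "joint_vel": joint speeds; "tau": joint torques, N m; "eef_pos": TCP position; "tool_rot": TCP orientation; "ft_force": force on the tool from outside, world axes, zero at the start; "ft_torque": the same for the moment, N m; "grip_width": finger opening in m.
Only numpy, scipy, OpenCV 4.12 (cv2) and the standard library are available. Lean on these libraries where they do the work, as an engineer would, in place of code of your own. Each camera call takes 0.05 s, during which the arm holds its last target. There are 200 camera calls.

### The job

Post the blue badge case into the grey deposit box: push the box's self-closing flap inwards with one finger and, while it is held open, push the case off the ledge and through with the other finger, so that the flap does not touch the case before it tips in over the edge. Nothing is to be gripped or lifted and the case is pushed gently; afterwards let the flap close again by itself. Leave the green case on the ledge and everything else on the bench where it is.

Things in the scene. Friction and masses are not known exactly. Their poses are not given: they have to be found in the camera images.
- deposit_box: Grey steel deposit box, fixed, 290 mm deep (x), 210 wide (y), 161 tall, hollow. Origin: at bench height straight below the sill. Its +x is the posting direction (away from the robot; turned up to 20 degrees), y left, z up. x -140 to 0 mm: flat loading ledge 110 mm above the bench, 8 mm kerb along each side; x 0 to 100: mouth with the sloping flap; x 100 to 150: flat roof. Inner floor 8 mm up.
- sill (a point): Middle of the ledge's inner edge, on the ledge's top face (110 mm above the bench), where the ledge ends and the mouth begins. Axes as the deposit box: x the posting direction, y along the edge, z up. The mouth is 196 mm wide, centred on it.
- hinge_line (a point): Middle of the flap's hinge line at the top of the mouth: 100 mm beyond the sill along the box's x and 48 mm above the ledge. The hinge runs along the box's y; its pin reaches about 5 mm nearer to the sill, and the flat roof begins behind it, 3 mm higher.
- flap (a joint): Aluminium flap, 196 mm wide, 105 mm from hinge to free edge, 3 mm thick, black push pad. 0 = closed: slopes up at 25 degrees from the sill to the hinge. Positive = pushed in: free edge swings down and away from the ledge (1.13 rad: hanging straight down; stop 1.15). A spring shuts it when let go; a finger pushing level just above the ledge needs about 2 N to start it and 6 N at 0.65 rad.
- flap_edge (a point): Middle of the flap's free edge (moves with the flap); closed, it lies 5 mm beyond and 4 mm above the sill.
- blue_case: The item to post: blue badge case, 46 x 46 mm, 26 mm tall, about 150 g (varies), brass line round the lid and a brass dot on top. Origin: centre of its underside; z up. It lies on the loading ledge, left or right of the middle, its centre 50 to 100 mm before the sill, its sides turned up to 12 degrees from the box's.
- green_case: A like case in green, 46 x 46 x 26 mm, on the ledge 75 to 130 mm (sideways) beside the blue one. Origin: centre of its underside. Stays where it is (10 mm).
- silver_cup: Silver trophy cup with two ears, 150 mm tall, 108 mm over the ears, standing on the bench left of the box. Origin: centre of its foot. Not to be disturbed.
- gold_cup: Gold trophy cup on a stone foot, 120 mm tall, 66 mm wide, on the bench right of the box. Origin: centre of its foot. Not to be disturbed.
- tape_roll: Roll of tape lying flat, 96 mm across, 48 mm high, on the bench right of the box. Origin: centre of its underside. Not to be disturbed.
- screw_jar: Glass jar with a red cap, 56 mm across, 75 mm tall, on the bench front right. Origin: centre of its underside. Not to be disturbed.
- plinth: Dark wooden trophy plinth with a brass plate, 70 x 70 x 40 mm, on the bench left of the box. Origin: centre of its underside. Not to be disturbed.
- screwdriver: Screwdriver lying on the bench front left. Origin: its underside. Not to be disturbed.
Not all that is in view belongs to the job. Several things have the shape of the blue_case; the one meant has the colours described above.

How it is judged:
On the way, in this order (a step that is already met when the one before it is completed fails the run):
1. a finger holds the flap open (over 0.2 rad) while the blue case is still on the ledge (value of joint flap above 0.2 rad and contact force between the fingers and flap above 0.5 N and z of blue_case in the frame of sill above -0.004 m), for 0.1 s.
2. the blue case has dropped through the mouth and the finger still holds the flap open (z of blue_case in the frame of sill below -0.03 m and value of joint flap above 0.2 rad and contact force between the fingers and flap above 0.5 N), for 0.05 s.
At the end, for the whole second after the job is handed in: The blue case lies at rest inside the deposit box (over 60 mm below the ledge, within its walls), the flap is closed (under 0.06 rad), the green case has moved less than 10 mm and every other bystander less than 20 mm (z of blue_case in the frame of sill below -0.06 m and x of blue_case in the frame of sill between -0.14 and 0.15 m and y of blue_case in the frame of sill between -0.105 and 0.105 m and linear speed of blue_case below 0.02 m/s and value of joint flap below 0.06 rad and distance of green_case from where it was at the start of the episode below 0.01 m and distance of each of silver_cup, gold_cup, tape_roll, screw_jar, plinth, screwdriver from where it was at the start of the episode below 0.02 m); the robot touches nothing.
It fails at once if the flap touches the blue case (over 0.7 N) while half or more of the case is still on the ledge, or it rides up on the flap (contact force between blue_case and flap above 0.7 N and (x of blue_case in the frame of sill below -0.004 m or z of blue_case in the frame of sill above 0.004 m)).
It fails at once if the blue case is lifted off the ledge (15 mm) (z of blue_case in the frame of sill above 0.015 m).
It fails at once if the blue case is gripped or shoved hard (over 15 N from the fingers) (contact force between the fingers and blue_case above 15 N).
It fails at once if the green case is moved (10 mm) (distance of green_case from where it was at the start of the episode above 0.01 m).
It fails at once if another thing on the bench is disturbed (20 mm) (distance of any of silver_cup, gold_cup, tape_roll, screw_jar, plinth, screwdriver from where it was at the start of the episode above 0.02 m).
It also fails if it takes over 48 s, if anything falls off the work surface, if the arm or the gripper's body presses on something with over 40 N, if the wrist force passes 120 N, or if a joint passes its speed limit or range.

## Working session

There is one attempt and no reset: what is moved stays moved. The work goes in short steps, Python scripts to look and compute and a tool call to move; the robot and the scene stay as the last step left them, time stands still between calls to the robot, and variables do not carry over. Pictures are saved under pics/ and viewed, about 8 in all and at most 12, crops included, and the job is handed in when it is done.

Besides the shell and the picture viewer there is one more tool, called after "Call:" as name(argument=value, ...), one argument or row to a line, values as JSON. play_rows: Moves the arm, as the interface text tells. Its arguments: {"type":"object","properties":{"deltas":{"type":"array"}},"required":["deltas"]}

```bash
mkdir -p pics; cat > h.py <<'E'
import numpy as np, cv2
from workcell import bot, vision, ticket
from scipy.spatial.transform import Rotation as R
def snap(n,f):
    c=vision.camera(n); cv2.imwrite(f'pics/{f}.png',c['color']); return c
def ray(c,u,v):
    K=np.array(c['intrinsics']);k=c['k1']
    d=np.array([(u-K[0,2])/K[0,0],(v-K[1,2])/K[1,1]]);p=d.copy()
    for _ in range(30): p=d/(1+k*(p@p))
    M=cv2.Rodrigues(np.array(c['rvec'],float))[0];t=np.array(c['tvec'],float).ravel()
    return -M.T@t, M.T@np.array([p[0],p[1],1])
def atz(c,u,v,z):
    o,d=ray(c,u,v); return o+d*(z-o[2])/d[2]
def proj(c,P):
    K=np.array(c['intrinsics']);M=cv2.Rodrigues(np.array(c['rvec'],float))[0]
    q=M@np.array(P,float)+np.array(c['tvec'],float).ravel();s=q[:2]/q[2];s=s*(1+c['k1']*(s@s))
    return K[0,0]*s[0]+K[0,2],K[1,1]*s[1]+K[1,2]
E
python3 - <<'E'
from h import *
import pickle
for n in('top','side'):
    c=snap(n,n+'0'); pickle.dump(c,open(n+'.pkl','wb')); print(n,ray(c,320,240))
print(bot.get_obs())
E
```

```text
top (array([0.41094137, 0.01052268, 1.11247728]), array([ 8.45832056e-02, -8.52394834e-04, -9.96420362e-01]))
side (array([0.19283633, 0.77277778, 0.82520338]), array([ 0.27862857, -0.69732424, -0.66054195]))
{'clock': 0.1, 'joint_pos': array([-1.23801150e+00,  2.41340583e-01,  3.85933195e-03,  1.33523045e+00,
       -2.13658094e-06,  1.57079831e+00]), 'joint_vel': array([ 0.00039809, -0.00255456,  0.00183188,  0.00075985,  0.00033597,
       -0.00372638]), 'tau': array([-1.93020728e-04, -3.73137903e+01,  2.53010166e+01,  1.08308962e-02,
        1.34190429e-05,  2.68126492e-06]), 'eef_pos': array([ 0.16314876, -0.47202214,  0.23050068]), 'tool_rot': array([ 8.14454801e-01, -5.80226215e-01, -7.80614395e-04, -5.54803963e-04]), 'ft_force': array([ 0.59802362, -0.26148231,  0.5697868 ]), 'ft_torque': array([-0.00355419,  0.0361699 , -0.00631359]), 'grip_width': 0.08528826671678023}
```

View pics/top0.png

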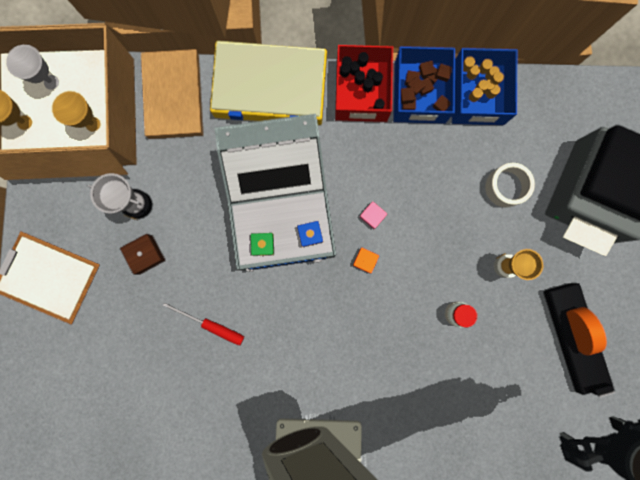

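View pics/side0.png

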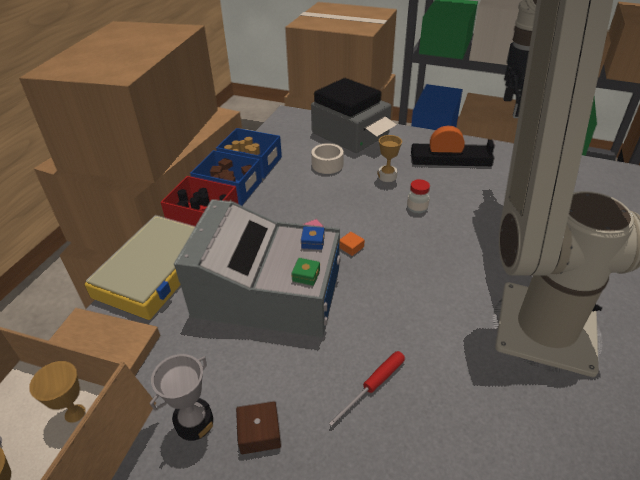

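Top view: the blue case with brass dot is at (310,234) on the ledge. Look-alikes are green (262,244), orange (366,260) and pink (373,215), the last two on the bench. The side view agrees: blue at (313,237), green at (306,271). Next is one close crop.

```bash
python3 - <<'E'
import cv2
t=cv2.imread('pics/top0.png')[110:275,210:340]; s=cv2.imread('pics/side0.png')[195:325,175:350]
cv2.imwrite('pics/crop1.png',cv2.resize(t,None,fx=3.6,fy=3.6,interpolation=cv2.INTER_CUBIC))
E
```

```text
(no output)
```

View pics/crop1.png

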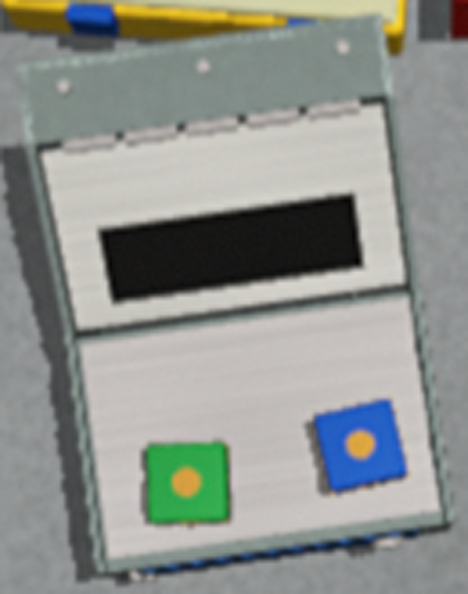

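```bash
python3 - <<'E'
from h import *
import pickle
c=pickle.load(open('top.pkl','rb'))
f=lambda u,v,z:atz(c,u/3.6+210-.36,v/3.6+110-.36,z)[:2]
a,b=f(77,333,.11),f(410,290,.11); print('sill ends',a,b,np.linalg.norm(a-b))
r=[f(22,68,.161),f(380,15,.161)];print('roof back',r,np.linalg.norm(r[0]-r[1]))
h=[f(40,148,.158),f(385,98,.158)];print('hinge',h)
for x,y in((a,b),r,h): d=x-y; print('yaw',np.degrees(np.arctan2(-d[0],d[1])))
d=(a-b);th=np.arctan2(-d[0],d[1]); s=(a+b)/2
# combine
yaws=[np.arctan2(-(x-y)[0],(x-y)[1]) for x,y in((a,b),r,h)];th=np.mean(yaws)
X=np.array([np.cos(th),np.sin(th)]);Y=np.array([-X[1],X[0]])
print('s',s,'from roof',(r[0]+r[1])/2-.15*X,'th',np.degrees(th))
loc=lambda p:np.round([(p-s)@X*1e3,(p-s)@Y*1e3],1)
print('hinge loc',[loc(p) for p in h],'roof',[loc(p) for p in r])
for n,q in(('blue',[(315,413),(390,400),(407,475),(335,492)]),('green',[(147,443),(228,442),(229,522),(149,523)])):
    P=np.array([f(u,v,.136) for u,v in q]);print(n,P.mean(0),loc(P.mean(0)),[loc(p) for p in P], 'sizes',[np.round(np.linalg.norm(P[i]-P[i-1]),4) for i in range(4)],'yaw',np.degrees(np.arctan2(*(P[0]-P[3])[::-1])),np.degrees(np.arctan2(-(P[0]-P[1])[0],(P[0]-P[1])[1])))
print('dots',loc(f(360,445,.136)),loc(f(186,482,.136)))
print('kerb front',loc(f(103,563,.11)),loc(f(447,525,.11)))
c=pickle.load(open('side.pkl','rb'))
for n,u,v in(('blue',313,234),('green',306,268)):print('side dot',n,loc(atz(c,u,v,.136)[:2]))
E
```

```text
sill ends [0.57126453 0.20186697] [0.60326972 0.00535239] 0.19910377007547433
roof back [array([0.71416765, 0.23003433]), array([0.75178628, 0.02747386])] 0.2060240421226736
hinge [array([0.66906969, 0.21839513]), array([0.70449202, 0.02317091])]
yaw 9.25021449275239
yaw 10.520855494435493
yaw 10.284113123464845
s [0.58726712 0.10360968] from roof [0.58526417 0.10265945] th 10.018394370217575
hinge loc [array([100.5,  98.8]), array([101.4, -99.6])] roof [array([147. , 102.4]), array([ 148.8, -103.6])]
blue [0.50726804 0.03055048] [-91.5 -58. ] [array([-69.3, -34. ]), array([-68.1, -77.8]), array([-112.4,  -81.3]), array([-116.1,  -39. ])] sizes [np.float64(0.0471), np.float64(0.0439), np.float64(0.0445), np.float64(0.0425)] yaw 16.06531525479416 11.666115847496231
green [0.48260869 0.12932972] [-98.6  43.5] [array([-72.7,  63.9]), array([-78.8,  17.8]), array([-124.5,   23.5]), array([-118.4,   68.9])] sizes [np.float64(0.046), np.float64(0.0465), np.float64(0.0461), np.float64(0.0457)] yaw 3.8471402475346195 2.474818345794618
dots [-91.4 -57. ] [-98.2  44.8]
kerb front [-135.9  102.1] [-142.9 -100.8]
side dot blue [-94.  -55.9]
side dot green [-100.9   47.1]
```

```bash
cat >> h.py <<'E'
S=np.array([.586,.103]);TH=np.radians(10.2);X=np.array([np.cos(TH),np.sin(TH)]);Y=np.array([-X[1],X[0]])
def st():
    o=bot.get_obs();m=R.from_quat(o['tool_rot']).as_matrix();p=o['eef_pos']
    print('t',round(o['clock'],2),'p',p.round(4),'yaw',np.degrees(np.arctan2(m[1,0],m[0,0])).round(2),'local mm',((p[:2]-S)@X*1e3).round(1),((p[:2]-S)@Y*1e3).round(1),'F',o['ft_force'].round(1),'w',round(o['grip_width'],4),'j',o['joint_pos'].round(2),'tilt',m[2].round(3))
E
python3 - <<'E'
from h import *
st()
d=(np.array([.5125,.0314])-bot.get_obs()['eef_pos'][:2])/11
y0=-70.9;o=[]
for i in range(11):
    y=np.radians(y0+81.1/11*i) if i<11 else 0
    o+= [1,round((d@[np.cos(y),np.sin(y)])/.06,2),round((d@[np.sin(y),-np.cos(y)])/.06,2),0,-7.4]
print(o)
E
```

```text
t 0.1 p [ 0.1631 -0.472   0.2305] yaw -70.93 local mm -518.0 -491.1 F [ 0.6 -0.3  0.6] w 0.0853 j [-1.24  0.24  0.    1.34 -0.    1.57] tilt [-0.002  0.    -1.   ]
[1, np.float64(-0.55), np.float64(-0.75), 0, -7.4, 1, np.float64(-0.45), np.float64(-0.81), 0, -7.4, 1, np.float64(-0.34), np.float64(-0.86), 0, -7.4, 1, np.float64(-0.22), np.float64(-0.9), 0, -7.4, 1, np.float64(-0.11), np.float64(-0.92), 0, -7.4, 1, np.float64(0.01), np.float64(-0.93), 0, -7.4, 1, np.float64(0.13), np.float64(-0.92), 0, -7.4, 1, np.float64(0.25), np.float64(-0.89), 0, -7.4, 1, np.float64(0.36), np.float64(-0.86), 0, -7.4, 1, np.float64(0.47), np.float64(-0.8), 0, -7.4, 1, np.float64(0.57), np.float64(-0.74), 0, -7.4]
```

Call:
play_rows(
  deltas=[1,-0.55,-0.75,0,-7.4,1,-0.45,-0.81,0,-7.4,1,-0.34,-0.86,0,-7.4,1,-0.22,-0.9,0,-7.4,1,-0.11,-0.92,0,-7.4,1,0.01,-0.93,0,-7.4,1,0.13,-0.92,0,-7.4,1,0.25,-0.89,0,-7.4,1,0.36,-0.86,0,-7.4,1,0.47,-0.8,0,-7.4,1,0.57,-0.74,0,-7.4,1,0,0,0,0],
)

```text
clock: 1.6
eef_pos: [0.5102, 0.0546, 0.2265]
tool_rot: [0.994, 0.113, -0.002, -0.002]
ft_force: [-0.9, -0.9, 0.6]
grip_width: 0.0856
```

```bash
python3 -c "
from h import *
st()"
```

```text
t 1.6 p [0.5102 0.0546 0.2265] yaw 12.96 local mm -83.2 -34.2 F [-0.9 -0.9  0.6] w 0.0856 j [0.1  0.27 0.03 1.34 0.   1.45] tilt [-0.003 -0.005 -1.   ]
```

Call:
play_rows(
  deltas=[1,0,0.38,0,2.7,1,0,0,0.5,0,1,0,0,0.5,0,1,0,0,0,0],
)

```text
clock: 2.1
eef_pos: [0.5125, 0.03, 0.1638]
tool_rot: [0.996, 0.087, -0.004, -0.001]
ft_force: [-1.3, 0.2, 1.5]
grip_width: 0.0854
```

```bash
python3 - <<'E'
from h import *
st()
a=snap('top','t1')['color'][100:290,200:360];b=snap('side','s1')['color'][130:320,190:350]
cv2.imwrite('pics/c2.png',cv2.resize(np.hstack([a,b]),None,fx=2.5,fy=2.5,interpolation=cv2.INTER_CUBIC))
E
```

```text
t 2.1 p [0.5125 0.03   0.1638] yaw 9.99 local mm -85.3 -58.8 F [-1.3  0.2  1.5] w 0.0854 j [ 0.06  0.31 -0.08  1.19  0.    1.45] tilt [-0.008 -0.003 -1.   ]
```

View pics/c2.png

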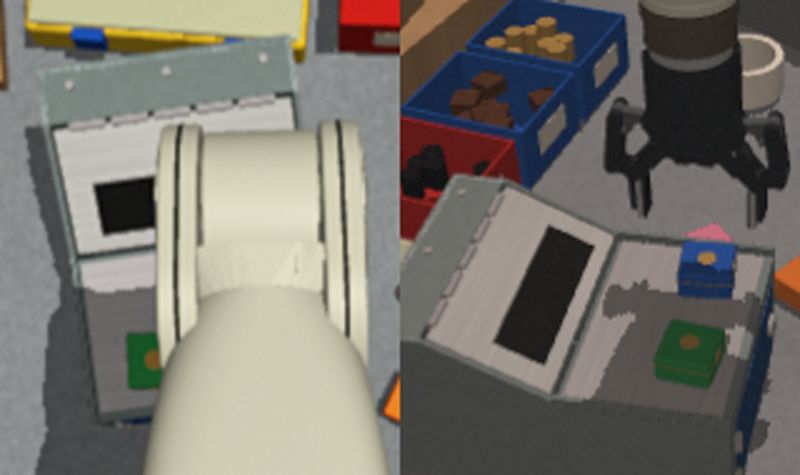

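The crop shows the fingers straddling the blue case lengthwise, with tips at crop (643,218) and (755,222). The front knuckle at (608,165) sticks out, so I'm checking its clearance to the roof.

```bash
python3 - <<'E'
from h import *
c=vision.camera('side')
for n,u,v in(('front tip',645,219),('front tip outer',635,208),('knuckle low out',628,178),('knuckle out',606,165),('knuckle top',606,105),('rear tip',755,224),('rear knuckle out',790,180),('blue near rear bottom',733,297),('blue top far front',683,241)):
    o,d=ray(c,(u-400)/2.5+190,v/2.5+130)
    for yl in(-59,-48):
        t=(yl/1e3-(o[:2]-S)@Y)/(d[:2]@Y); P=o+t*d
        print(n,yl,'x',((P[:2]-S)@X*1e3).round(1),'z-ledge',(P[2]*1e3-110).round(1))
st()
E
```

```text
front tip -59 x -39.4 z-ledge 60.5
front tip -48 x -42.6 z-ledge 69.6
front tip outer -59 x -31.5 z-ledge 71.2
front tip outer -48 x -34.8 z-ledge 80.2
knuckle low out -59 x -27.6 z-ledge 102.0
knuckle low out -48 x -30.9 z-ledge 110.6
knuckle out -59 x -9.8 z-ledge 113.1
knuckle out -48 x -13.4 z-ledge 121.5
knuckle top -59 x -14.6 z-ledge 172.1
knuckle top -48 x -18.1 z-ledge 179.6
rear tip -59 x -133.1 z-ledge 67.7
rear tip -48 x -135.0 z-ledge 76.7
rear knuckle out -59 x -161.4 z-ledge 116.5
rear knuckle out -48 x -162.9 z-ledge 124.8
blue near rear bottom -59 x -113.6 z-ledge -16.7
blue near rear bottom -48 x -115.7 z-ledge -6.5
blue top far front -59 x -71.3 z-ledge 40.9
blue top far front -48 x -74.1 z-ledge 50.3
t 2.25 p [0.5155 0.0306 0.1672] yaw 10.04 local mm -82.2 -58.8 F [-0.6  0.5  0.6] w 0.0856 j [ 0.06  0.31 -0.07  1.19  0.    1.45] tilt [-0.001 -0.003 -1.   ]
```

Call:
play_rows(
  deltas=[1,0,0,0.45,0,1,0,0,0.25,0,1,0,0,0.15,0,1,0,0,0,0],
)

```text
clock: 2.75
eef_pos: [0.5193, 0.0306, 0.1201]
tool_rot: [0.996, 0.087, 0.004, -0.001]
ft_force: [0.1, 0.2, 0.4]
grip_width: 0.0857
```

```bash
python3 - <<'E'
from h import *
st()
b=snap('side','s2')['color'][150:300,200:350]
cv2.imwrite('pics/c3.png',cv2.resize(b,None,fx=4,fy=4,interpolation=cv2.INTER_CUBIC))
E
```

```text
t 2.75 p [0.5193 0.0306 0.1201] yaw 9.99 local mm -78.4 -59.4 F [0.1 0.2 0.4] w 0.0857 j [ 0.06  0.35 -0.15  1.07  0.    1.45] tilt [ 0.009 -0.001 -1.   ]
```

View pics/c3.png

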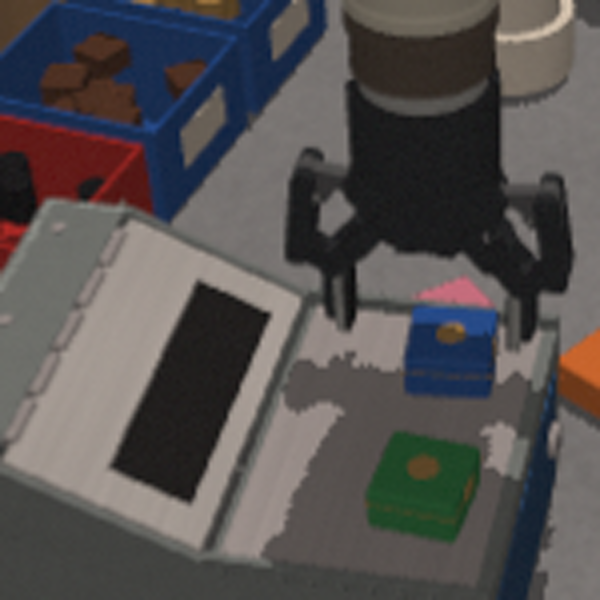

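The tips at (345,325) and (515,345) straddle the blue case with the rear finger clear, about 23 mm above the ledge. I'll lower 10 mm.

Call:
play_rows(
  deltas=[1,-0.03,-0.02,0.17,0,1,0,0,0,0],
)

```text
clock: 3.05
eef_pos: [0.5185, 0.0317, 0.1107]
tool_rot: [0.996, 0.087, 0.006, -0.001]
ft_force: [-0.7, -0.3, 0.1]
grip_width: 0.0857
```

```bash
python3 -c "
from h import *
st()"
```

```text
t 3.05 p [0.5185 0.0317 0.1107] yaw 10.0 local mm -79.1 -58.2 F [-0.7 -0.3  0.1] w 0.0857 j [ 0.06  0.35 -0.17  1.04  0.    1.46] tilt [ 0.012 -0.001 -1.   ]
```

Call:
play_rows(
  deltas=[1,0.1,0,0,0,1,0.12,0,0,0,1,0.12,0,0,0,1,0.12,0,0,0,1,0.12,0,0,0,1,0.12,0,0,0,1,0.12,0,0,0,1,0,0,0,0],
)

```text
clock: 4.05
eef_pos: [0.5711, 0.041, 0.1114]
tool_rot: [0.996, 0.087, 0.006, -0.001]
ft_force: [-0.3, 0.8, 0.5]
grip_width: 0.0851
```

```bash
python3 -c "
from h import *
st()"
```

```text
t 4.05 p [0.5711 0.041  0.1114] yaw 10.01 local mm -25.7 -58.4 F [-0.3  0.8  0.5] w 0.0851 j [ 0.07  0.45 -0.02  1.09  0.    1.47] tilt [ 0.012 -0.001 -1.   ]
```

Call:
play_rows(
  deltas=[1,0.1,0,0,0,1,0.1,0,0,0,1,0.1,0,0,0,1,0.1,0,0,0,1,0,0,0,0],
)

```text
clock: 4.68
eef_pos: [0.5932, 0.0449, 0.1112]
tool_rot: [0.996, 0.087, 0.003, -0.001]
ft_force: [-1.8, -0.0, 2.4]
grip_width: 0.0853
```

```bash
python3 - <<'E'
from h import *
st()
b=snap('side','s3')['color'][150:300,190:340]
cv2.imwrite('pics/c4.png',cv2.resize(b,None,fx=4,fy=4,interpolation=cv2.INTER_CUBIC))
E
```

```text
t 4.67 p [0.5932 0.0449 0.1112] yaw 9.99 local mm -3.2 -58.4 F [-1.8 -0.   2.4] w 0.0853 j [0.07 0.5  0.06 1.13 0.   1.47] tilt [ 0.006 -0.001 -1.   ]
```

View pics/c4.png

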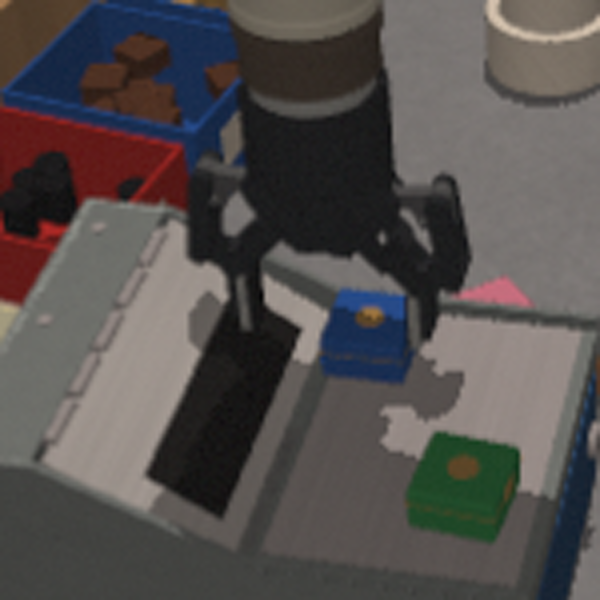

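The picture shows the front finger pressing the flap pad open at (247,325) and the rear finger on the blue case. The case front at (325,350) is near the sill, clear of the flap. Continuing.

Call:
play_rows(
  deltas=[1,0.1,0,0,0,1,0.1,0,0,0,1,0.1,0,0,0,1,0,0,0,0],
)

```text
clock: 5.22
eef_pos: [0.6074, 0.0474, 0.1107]
tool_rot: [0.996, 0.087, -0.001, -0.001]
ft_force: [-3.1, -1.0, 2.3]
grip_width: 0.0857
```

```bash
python3 -c "
from h import *
st()"
```

```text
t 5.22 p [0.6074 0.0474 0.1107] yaw 9.97 local mm 11.2 -58.5 F [-3.1 -1.   2.3] w 0.0857 j [0.08 0.53 0.11 1.16 0.   1.47] tilt [-0.002 -0.001 -1.   ]
```

Call:
play_rows(
  deltas=[1,0.1,0,0,0,1,0.1,0,0,0,1,0.1,0,0,0,1,0.02,0,0,0],
)

```text
clock: 5.72
eef_pos: [0.6177, 0.0494, 0.1078]
tool_rot: [0.996, 0.087, -0.011, 0.0]
ft_force: [-4.8, -1.3, 4.5]
grip_width: 0.0854
```

```bash
python3 - <<'E'
from h import *
st()
b=snap('side','s4')['color'][150:300,190:340]
cv2.imwrite('pics/c5.png',cv2.resize(b,None,fx=4,fy=4,interpolation=cv2.INTER_CUBIC))
E
```

```text
t 5.72 p [0.6177 0.0494 0.1078] yaw 9.94 local mm 21.7 -58.4 F [-4.8 -1.3  4.5] w 0.0854 j [ 0.08  0.57  0.17  1.19 -0.    1.48] tilt [-0.021 -0.002 -1.   ]
```

View pics/c5.png

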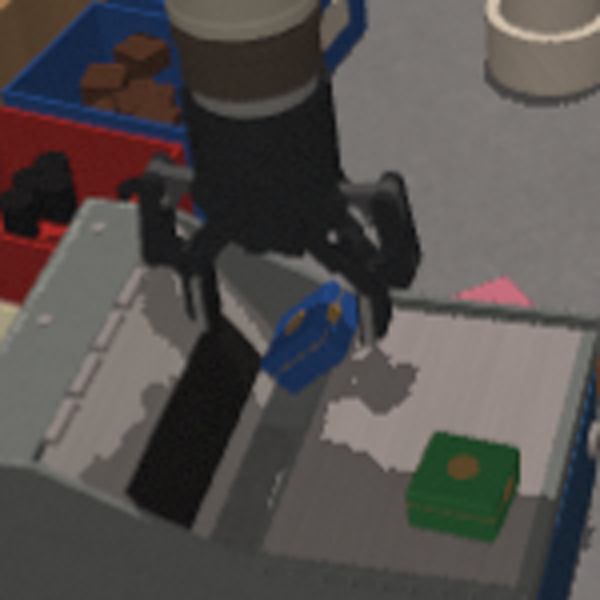

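The case is tipping nose-down over the sill at (310,335) while the finger holds the flap open. I'll push slightly further.

Call:
play_rows(
  deltas=[1,0.1,0,-0.03,0,1,0.1,0,-0.03,0,1,0.04,0,0,0,1,0.04,0,0,0],
)

```text
clock: 6.28
eef_pos: [0.6243, 0.0506, 0.1074]
tool_rot: [0.996, 0.086, -0.022, 0.001]
ft_force: [-7.9, -1.0, 4.1]
grip_width: 0.0856
```

```bash
python3 - <<'E'
from h import *
st()
b=snap('side','s5')['color'][150:300,190:340]
cv2.imwrite('pics/c6.png',cv2.resize(b,None,fx=4,fy=4,interpolation=cv2.INTER_CUBIC))
E
```

```text
t 6.28 p [0.6243 0.0506 0.1074] yaw 9.89 local mm 28.5 -58.3 F [-7.9 -1.   4.1] w 0.0856 j [ 0.08  0.6   0.22  1.24 -0.    1.48] tilt [-0.044 -0.002 -0.999]
```

View pics/c6.png

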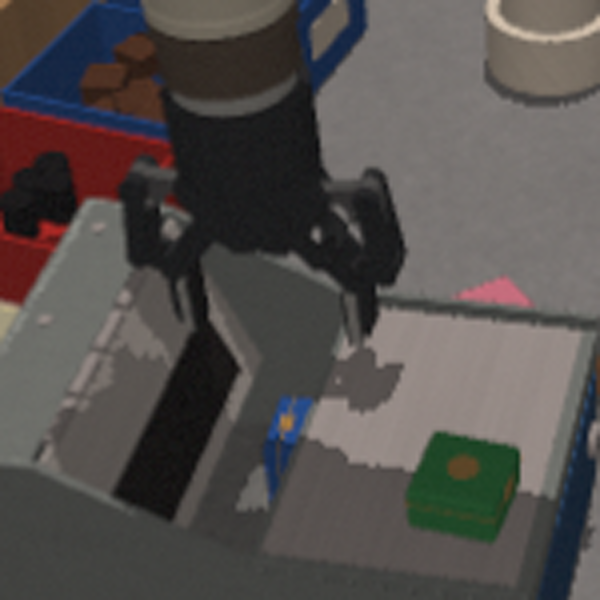

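The case has dropped through: it shows inside the mouth at (290,440), with the flap still held. I'll hold briefly, look from above, then retract.

Call:
play_rows(
  deltas=[1,0.03,0,0,0,1,0.03,0,0,0],
)

```text
clock: 6.58
eef_pos: [0.6249, 0.0507, 0.1074]
tool_rot: [0.996, 0.086, -0.025, 0.001]
ft_force: [-7.6, -1.3, 3.3]
grip_width: 0.0855
```

```bash
python3 - <<'E'
from h import *
st()
c=snap('side','s6');b=c['color'][150:300,190:340]
a=snap('top','t6')['color'][100:250,200:350]
cv2.imwrite('pics/c7.png',cv2.resize(np.hstack([b,a]),None,fx=2.6,fy=2.6,interpolation=cv2.INTER_CUBIC))
for z in(.11,.08,.05,.02):
  P=atz(c,190+300/4,150+420/4,z);print(z,((P[:2]-S)@X*1e3).round(),((P[:2]-S)@Y*1e3).round())
E
```

```text
t 6.58 p [0.6249 0.0507 0.1074] yaw 9.88 local mm 29.0 -58.3 F [-7.6 -1.3  3.3] w 0.0855 j [ 0.08  0.6   0.23  1.25 -0.    1.48] tilt [-0.05  -0.003 -0.999]
0.11 0.0 -1.0
0.08 11.0 -32.0
0.05 23.0 -63.0
0.02 34.0 -93.0
```

View pics/c7.png

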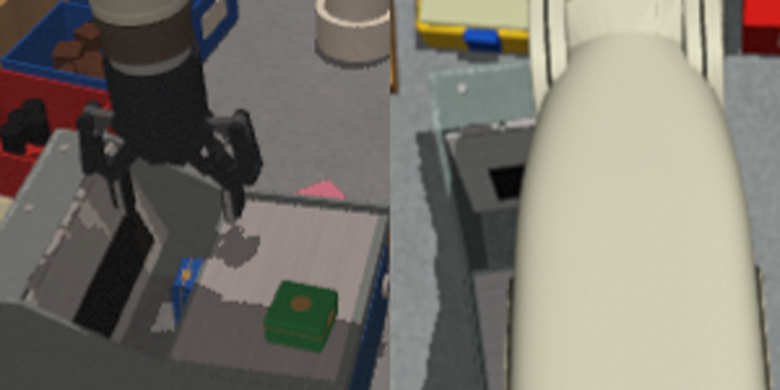

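At y ≈ -58 the case top sits at z ≈ 0.054, which is the floor plus 46 mm: it stands on its edge inside, at rest. Retracting level.

Call:
play_rows(
  deltas=[1,-0.15,0,-0.03,0,1,-0.25,0,0,0,1,-0.25,0,0,0,1,-0.25,0,0,0,1,-0.25,0,0,0,1,-0.2,0,0,0,1,-0.1,0,-0.2,0,1,0,0,-0.5,0,1,0,0,-0.7,0,1,0,0,-0.7,0,1,0,0,0,0],
)

```text
clock: 8.05
eef_pos: [0.554, 0.0376, 0.2536]
tool_rot: [0.996, 0.086, -0.005, 0.0]
ft_force: [0.0, -0.2, -0.6]
grip_width: 0.0854
```

```bash
python3 -c "
from h import *
st()"
```

```text
t 8.05 p [0.554  0.0376 0.2536] yaw 9.92 local mm -43.1 -58.7 F [ 0.  -0.2 -0.6] w 0.0854 j [ 0.07  0.35  0.22  1.44 -0.    1.47] tilt [-0.01  -0.001 -1.   ]
```

Clear, so I'll move aside to the right and check.

Call:
play_rows(
  deltas=[1,-0.4,0.5,0,0,1,-0.6,0.7,0,0,1,-0.6,0.7,0,0,1,-0.5,0.7,0,0,1,0,0,0,0,1,0,0,0,0],
)

```text
clock: 8.8
eef_pos: [0.4564, -0.1417, 0.2535]
tool_rot: [0.996, 0.088, -0.003, 0.0]
ft_force: [-0.3, 0.4, 0.4]
grip_width: 0.0851
```

```bash
python3 - <<'E'
from h import *
st()
a=snap('top','t8')['color'][100:360,60:340];b=snap('side','s8')['color'][150:410,140:420]
cv2.imwrite('pics/c8.png',cv2.resize(np.hstack([a,b]),None,fx=1.4,fy=1.4,interpolation=cv2.INTER_CUBIC))
E
```

```text
t 8.8 p [ 0.4564 -0.1417  0.2535] yaw 10.05 local mm -170.9 -217.9 F [-0.3  0.4  0.4] w 0.0851 j [-0.3   0.19  0.    1.38 -0.    1.1 ] tilt [-0.005  0.    -1.   ]
```

View pics/c8.png

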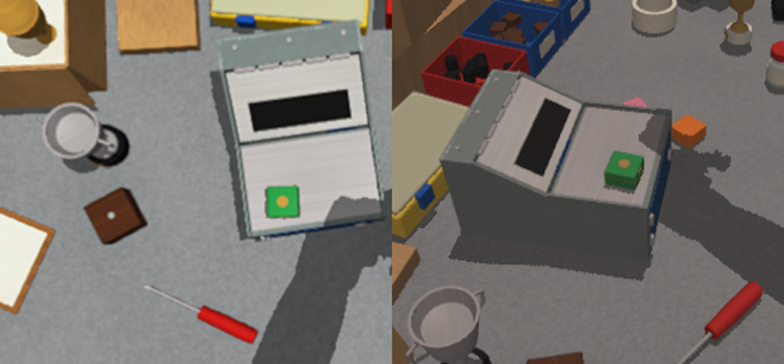

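The ledge holds only the green case and the flap looks shut. A blue sliver shows at the sill gap, (345,130) from above and (565,155) from the side, so I'll look closer before handing in.

```bash
python3 - <<'E'
from h import *
import pickle
a0=cv2.imread('pics/top0.png');s0=cv2.imread('pics/side0.png');a1=cv2.imread('pics/t8.png');s1=cv2.imread('pics/s8.png')
f=lambda im,x,y:cv2.resize(im[y:y+75,x:x+100],(400,300),interpolation=cv2.INTER_CUBIC)
cv2.imwrite('pics/c9.png',np.vstack([np.hstack([f(a0,235,155),f(a1,235,155)]),np.hstack([f(s0,220,210),f(s1,220,210)])]))
for n,im in(('top',a1),('side',s1)):
    c=pickle.load(open(n+'.pkl','rb'));h=cv2.cvtColor(im,cv2.COLOR_BGR2HSV)
    m=cv2.inRange(h,(100,120,40),(130,255,255))
    r=(235,155,335,215) if n=='top' else (230,215,290,300)
    ys,xs=np.nonzero(m[r[1]:r[3],r[0]:r[2]]);xs+=r[0];ys+=r[1];print(n,len(xs),xs.min(),xs.max(),ys.min(),ys.max())
    for u,v in((xs[xs.argmin()],ys[xs.argmin()]),(xs[xs.argmax()],ys[xs.argmax()])):
        for z in(.112,.054,.034):
            P=atz(c,u,v,z);print(u,v,z,((P[:2]-S)@X*1e3).round(1),((P[:2]-S)@Y*1e3).round(1))
E
```

```text
top 15 295 312 191 193
295 193 0.112 2.2 -37.9
295 193 0.054 13.3 -36.6
295 193 0.034 17.1 -36.2
312 191 0.112 1.2 -74.5
312 191 0.054 12.2 -75.3
312 191 0.034 16.0 -75.6
side 35 257 267 250 274
257 272 0.112 1.9 52.3
257 272 0.054 23.9 -2.8
257 272 0.034 31.5 -21.7
267 250 0.112 -0.6 -15.0
267 250 0.054 21.2 -75.5
267 250 0.034 28.7 -96.4
```

View pics/c9.png

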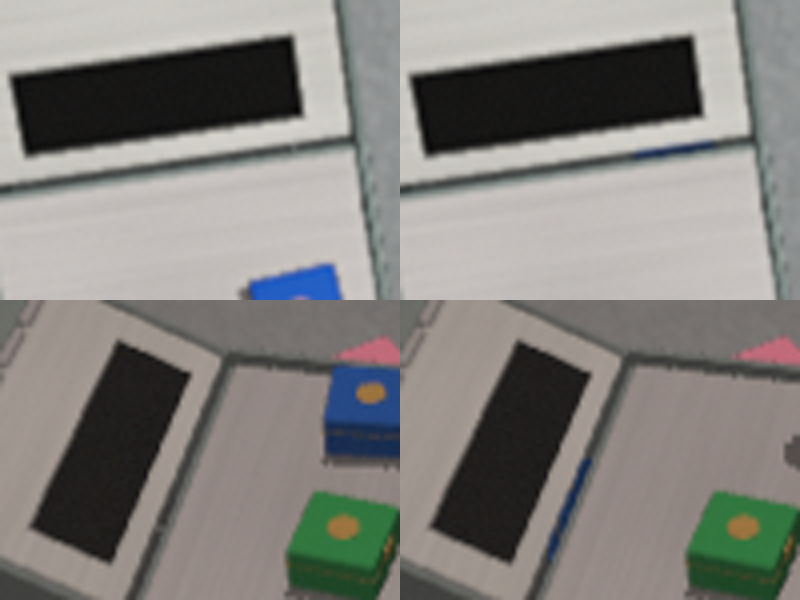

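The flap lies exactly as at the start. Both views place the blue sliver deep inside the box, seen through the normal gap. Handing in.

```bash
python3 -c "
from h import *
st(); print(ticket.job_done())"
```

```text
t 8.9 p [ 0.4566 -0.1411  0.2535] yaw 10.15 local mm -170.5 -217.3 F [ 0.2  0.3 -0. ] w 0.0852 j [-0.3   0.19  0.    1.38 -0.    1.1 ] tilt [-0.006  0.    -1.   ]
the job is handed in; nothing more can be done
None
```

I posted the blue case through the flap and handed the job in at 8.9 s. The hand-in gives no verdict, so the result rests on my own checks.

**What I did:** The open fingers straddled the blue case along the posting direction. One slow, level push had the front finger swing the flap in while the rear finger pushed the case over the sill. The whole tool felt about 9 N at most at the readings, mostly from the flap. I held the flap open until the case had dropped, then backed the fingers out and let the flap close by itself.

**Last checks:**
- **Flap:** it looks the same as at the start in both cameras, so closed.
- **Blue case:** it stands on its edge on the box floor, with its underside centre roughly 80 mm below the ledge. A blue sliver shows at the sill gap. Both views place it deep inside the box, so the case is not wedged there.
- **Green case and the rest:** the green case, silver cup, plinth and screwdriver show no visible change. I did not measure their positions, or check the gold cup, tape roll and jar closely, but the arm passed well above those.
- **Robot:** it touches nothing, and the force reading is about 0 N.

No check failed. The tool did lean by about 3 degrees under the flap load, and it straightened once released.

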